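# Set the length stop on the brush-trimming bench and hold it clamped

### The arm

A 6-joint arm with a two-finger parallel gripper is mounted at the origin on the work surface. World frame = base frame: x ahead of the robot, y to its left, z up, the work surface at z = 0. Lengths are in mm, angles in rad, forces in N, time in s.
With the tool pointing down it reaches from about 325 to 875 mm from the base axis. Payload 4.4 kg.
Tool frame: the origin (TCP) lies on the centre line of the jaws, within the pads' length; the fingertips stand ahead of it and the grasp point (between the pads) lies 6 mm ahead of it (ctrl.tcp_to_tips is the z of the fingertips in the tool frame, in mm); z points along the fingers, y is the direction in which the jaws open and shut (so a half turn about z gives the same grasp; the last joint's range is limited). The gripper opens to 85 mm and grips with 20 to 120 N. Pads are 22 mm wide; open, the fingers measure 114 mm over their backs; the gripper's body (76 mm by 85 mm) begins 54 mm behind the grasp point. The pads swing forward as they close: fully open they stand 13 mm farther back than shut.
Start: joints at [1.067, 0.207, 1.542, -0, 1.393, -0.15], TCP at [199.227, 539.385, 256.282] pointing down, gripper open.
Joint ranges: [-2.73, 2.73], [-0.86, 2.22], [0.23, 2.46], [-1.11, 4.25], [0.08, 2.63], [-2.82, 2.82]. Speed limits (rad/s): [2.79, 2.79, 3.14, 3.14, 3.14, 3.14].

### API

Orientations are given as a 3x3 rotation matrix whose columns are the frame's x, y, z axes.
In Python, from plant import ctrl, sensors, optics gives the robot as it stands. Calls block until the motion is done:
- ctrl.move_ptp(position, orientation): joint-space move of the TCP to a pose.
- ctrl.move_l(position, rot=None, vel=150, threshold=None): straight line of the TCP; rot=None keeps the orientation; vel is the mean speed in mm/s. With threshold (N) it stops when the force on the tool has changed by that much, and returns True; else False.
- ctrl.set_joints(angles): joint-space move.
- ctrl.gripper_to(opening, force=None): finger opening in mm; force is the grip in N (None keeps the last); returns when the fingers have stopped.
- ctrl.hold(seconds).
- ctrl.solve_ik(position, orientation): joint angles nearest the present ones, or None.
- sensors.read_state(): the state.
- optics.grab_frame(name): name is "scene" or "side" or "wrist"; returns (picture, depth): 384x512x3 uint8, red, green, blue; 384x512 float32, mm along the optical axis (not along the pixel's ray), 0 where there is no reading.
- optics.camera_params(name): a dict with "mtx" (3x3 intrinsics, pixels), "k1" (the pictures are not rectified: a ray, as slopes to the right and down, at radius r is drawn at 1 + k1 r^2 times it, then the intrinsics apply), "R" (3x3) and "t" (3): a world point X has camera coordinates R X + t; the wrist camera has in their place "T_tool_cam" (4x4, takes a point from camera to tool coordinates, whose origin is the TCP and whose axes are the flange's). Camera axes: x right, y down, z forward; pixel columns grow to the right and rows downward; lengths in mm; the calibration is good to about 2 mm. A picture is of the moment at which its call begins: read the wrist's pose just before it. camera_params takes no time and is no camera call.
A pose or a line that the arm cannot do raises ctrl.MotionError and nothing moves.
- ctrl.finish_job(): hands the job in, once; it reports no verdict.
The state is a dict: "t": time; "q": joint angles; "qvel": joint speeds; "tau": joint torques, N m; "eef_pos": TCP position; "eef_rot": TCP orientation; "force": force on the tool from outside, world axes, zero at the start; "wrist_torque": the same for the moment, N m; "grip_width": finger opening in mm.
Only numpy, scipy, OpenCV 4.12 (cv2) and the standard library are available. Lean on these libraries where they do the work, as an engineer would, in place of code of your own. Each camera call takes 0.05 s, during which the arm holds its last target. There are 200 camera calls.

### The job

Draw the sprung leg of the length stop out towards you until its pointer lines up with the ridge of the index clip, keeping the cam lever open while you do it. Holding the leg at that mark, slide the cam lever closed, fully home, by pinching the lever's ear towards the leg's own ear. The worn cam will not hold by itself, so finish still pinching both ears with the pointer at the mark - do not let go - and leave the brushes, blanks, wrench, tin and nut where they lie.

Things in the scene. Friction and masses are not known exactly. Their poses are not given: they have to be found in the camera images.
- stop_base: Length stop: dark steel base plate 340 x 230 x 12 mm, fixed; origin at table level under the guide's centre line, +z up. The leg slides along its x; +x points away from the robot (within 25 degrees), towards a green bridge (x +105 to +145 mm, 72 mm high, spring barrel on it up to 97 mm); +y is the side of the pointer and scale.
- leg (a joint): Draw of the sprung aluminium leg, m: 0 = against its far stop (where it starts and springs back to), growing to 0.11 as it is drawn along the base's -x, towards the robot. The return spring pulls with 5 N at 0, rising to 8 N at 0.11.
- plate (a point): Centre of the +x face (away from the robot) of the leg's aluminium cross plate, 45 mm above the table: 10 mm thick, 104 mm wide along y, from 20 to 70 mm above the table, across the robot-side end of both ears. Open fingers standing beside the ears can draw the leg by pushing their sides against this face.
- grip (a point): Point on the leg midway between the outer faces of the two ears when the lever is closed, at the ears' half height, 54 mm above the table. Axes as the base's. The cross plate's +x face is 22 mm from it towards -x. The leg's 30 mm wide bar below tops out 28 mm above the table. The ears are 44 mm long along x and reach from 30 to 78 mm above the table (the lever's ear has two round humps up to 86 mm).
- leg_ear (a point): The leg's own fixed ear: aluminium plate 44 x 8 x 48 mm upright, origin at its centre, 11 mm to -y of the grip point; its outer face is 15 mm to -y of the grip point.
- lever_ear (a point): The cam lever's ear: dark steel plate 44 x 8 x 48 mm upright, parallel to the leg's ear, origin at its centre, 11 mm to +y of the grip point when closed and up to 25 mm when open. Its outer face (4 mm beyond its centre) is pushed towards -y to close the lever; both outer faces are 30 mm apart when closed, up to 44 mm when open.
- lever (a joint): Cam lever slide, m: 0 = closed, fully home; up to 0.014 open (starts between 0.011 and 0.014). It rides on the leg, moves along the base's y, takes about 4 N to slide and stays where it is left. Closing it does not lock the leg.
- pointer (a point): Tip of the leg's pointer, a thin dark blade on an arm that sticks out to +y beyond the cross plate, 24 mm above the table. It moves with the leg; axes as the base's.
- mark (a point): The length mark: inner end of the dark ridge on the steel index clip (24 x 22 x 12 mm) that sits on the scale strip beside the pointer's path; 24 mm above the table, axes as the base's. The leg is at the mark when the pointer's and the mark's positions along the base's x are equal.
- bench_brush: Wooden hand brush, bristles down, 135 mm head and 130 mm handle, up to 45 mm high. A bystander.
- blank_long: Wooden brush blank 200 x 45 x 18 mm, origin under its centre. A bystander.
- blank_short: Wooden brush blank 110 x 50 x 20 mm, origin under its centre. A bystander.
- wrench: Steel wrench lying flat. A bystander.
- oil_tin: Steel tin, 60 mm across, 50 mm high, on the base plate at its far left. A bystander.
- lock_nut: Round steel nut, 24 mm across, 14 mm high, on the base plate at its far right. A bystander.

How it is judged:
By the outcome, as a careful person would: the job done as asked, in the order asked, and still so for the second after the job is handed in, while the arm keeps its last pose, push and grip.
It also fails if it takes over 35 s, if anything falls off the work surface, if the arm or the gripper's body presses on something with over 40 N, if the wrist force passes 120 N, or if a joint passes its speed limit or range.

## Working session

There is one attempt and no reset: what is moved stays moved. The work goes in short steps, each a Python script; the robot and the scene stay as the last script left them, time stands still between calls to the robot, and variables do not carry over. Pictures are saved under pics/ and viewed, about 8 in all and at most 12, crops included, and the job is handed in when it is done.

```bash
mkdir -p pics; ls
cat > h.py <<'E'
import numpy as np, cv2
from plant import ctrl, sensors, optics
def grab(name):
    s=sensors.read_state(); im,d=optics.grab_frame(name); p=optics.camera_params(name)
    if name=="wrist":
        T=np.array(p["T_tool_cam"]); W=np.eye(4); W[:3,:3]=s["eef_rot"]; W[:3,3]=s["eef_pos"]
        M=W@T; R=M[:3,:3].T; t=-R@M[:3,3]
    else: R=np.array(p["R"]); t=np.array(p["t"])
    return im,d,dict(K=np.array(p["mtx"]),k1=p["k1"],R=R,t=t)
def save(im,fn): cv2.imwrite("pics/"+fn,im[...,::-1])
def ray(c,u,v):
    x=(u-c["K"][0,2])/c["K"][0,0]; y=(v-c["K"][1,2])/c["K"][1,1]
    rd=np.hypot(x,y); r=rd
    for _ in range(20): r=rd/(1+c["k1"]*r*r)
    f=r/rd if rd>0 else 1
    return c["R"].T@np.array([x*f,y*f,1]), -c["R"].T@c["t"]
def onplane(c,u,v,z):
    d,o=ray(c,u,v); return o+d*(z-o[2])/d[2]
def atdepth(c,u,v,dep):
    d,o=ray(c,u,v); return o+d*dep
def proj(c,X):
    p=c["R"]@np.asarray(X,float)+c["t"]; x,y=p[0]/p[2],p[1]/p[2]; k=1+c["k1"]*(x*x+y*y)
    return np.array([c["K"][0,0]*x*k+c["K"][0,2],c["K"][1,1]*y*k+c["K"][1,2]])
E
python3 - <<'E'
from h import *
a,d,c=grab("scene"); b,d2,c2=grab("side")
save(a,"scene1.png"); save(b,"side1.png")
np.savez("s1.npz",a=a,d=d,b=b,d2=d2)
for c in(c,c2): print(-c["R"].T@c["t"],c["R"][2],c["K"][0,0],c["k1"])
print(ctrl.tcp_to_tips, sensors.read_state())
E
```

```text
pics
[1050.14188754 -296.70861304  734.70025943] [-0.48902307  0.43406701 -0.75659915] 368.3003920988694 0.012817523407464445
[ 212.44668503 -396.00068435  848.76288449] [ 0.39348511  0.50088822 -0.77089588] 426.9539017062913 -0.10412198852067196
25.0 {'t': 0.1, 'q': array([ 1.06648388e+00,  2.07359746e-01,  1.54280532e+00,  3.50665937e-05,
        1.39351308e+00, -1.50479227e-01]), 'qvel': array([-0.00168579, -0.00402069, -0.0040877 , -0.00023772,  0.00124912,
       -0.00089167]), 'tau': array([-5.06015440e-04, -3.84090436e+01, -2.92547929e+01, -3.66991317e-04,
        4.91032319e-03, -1.74013815e-05]), 'eef_pos': array([198.91735971, 538.82564718, 255.23039244]), 'eef_rot': array([[-9.38049077e-01,  3.46500867e-01, -1.03794016e-03],
       [ 3.46502248e-01,  9.38047397e-01, -1.80918188e-03],
       [ 3.46753973e-04, -2.05674999e-03, -9.99997825e-01]]), 'force': array([ 0.53829099,  1.11212491, -0.83193732]), 'wrist_torque': array([-0.02102566, -0.05253254,  0.00457165]), 'grip_width': 85.27477489474742}
```

View pics/scene1.png

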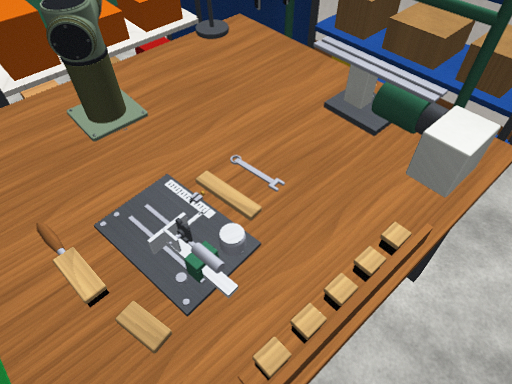

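View pics/side1.png

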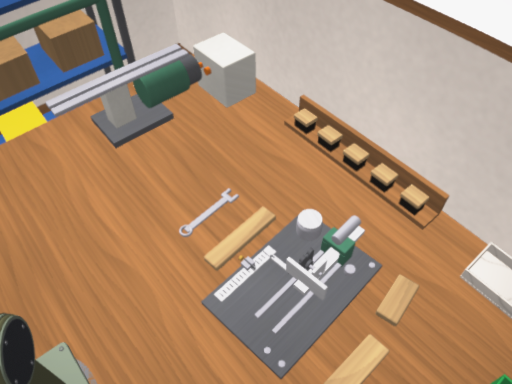

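The scene view shows the base plate with corners near (168,176), (260,242), (188,313) and (96,226). The side view shows it too, with the cross plate at (305,280) and the clip at (248,263). Next I'll fit the plate rectangle.

Run:
```python
from h import *
z=np.load("s1.npz")
for n,im,box in(("scene",z["a"],(80,160,280,320)),("side",z["b"],(195,200,390,380))):
    p=optics.camera_params(n); c=dict(K=np.array(p["mtx"]),k1=p["k1"],R=np.array(p["R"]),t=np.array(p["t"]))
    f=im.astype(int); m=((f.max(2)-f.min(2)<30)&(f.max(2)<110)).astype(np.uint8)
    k=np.zeros_like(m); k[box[1]:box[3],box[0]:box[2]]=1; m*=k
    m=cv2.morphologyEx(m,cv2.MORPH_OPEN,np.ones((3,3)))
    cs,_=cv2.findContours(m,0,1); cn=max(cs,key=cv2.contourArea)[:,0]
    P=np.array([onplane(c,u,v,12)[:2] for u,v in cn],np.float32)
    r=cv2.minAreaRect(P); print(n,r, cv2.boxPoints(r).round().tolist())
```

```text
scene ((552.0100708007812, -108.93223571777344), (341.68084716796875, 228.60098266601562), 5.983910083770752) [[370.0, -13.0], [394.0, -240.0], [734.0, -205.0], [710.0, 23.0]]
side ((609.2365112304688, -76.87187194824219), (48.028953552246094, 26.009458541870117), 28.193737030029297) [[582.0, -77.0], [594.0, -100.0], [637.0, -77.0], [624.0, -54.0]]
```

```bash
cat >> h.py <<'E'
yaw=np.radians(5.98); bx=np.array([np.cos(yaw),np.sin(yaw),0]); by=np.array([-np.sin(yaw),np.cos(yaw),0]); bz=np.array([0,0,1.])
def setyaw(a):
    global yaw,bx,by
    yaw=a; bx=np.array([np.cos(a),np.sin(a),0]); by=np.array([-np.sin(a),np.cos(a),0])
def RT(): return np.column_stack([-bx,by,-bz])
O=np.array([552.,-109,0])
def W(x,y,z): return O+x*bx+y*by+z*bz
E
python3 - <<'E'
from h import *
T=np.array(optics.camera_params("wrist")["T_tool_cam"]); print(T.round(2))
off=T[:3,3]; R=RT()
tcp=W(20,20,0)-R@np.array([off[0],off[1],0]); tcp[2]=290
print(tcp); ctrl.move_ptp(tcp,R); ctrl.hold(.2)
im,d,c=grab("wrist"); np.savez("w1.npz",im=im,d=d,**c)
save(im,"w1.png"); print(sensors.read_state()["t"],-c["R"].T@c["t"])
E
```

```text
[[  -0.     -0.96   -0.27   68.01]
 [   1.     -0.      0.     -0.7 ]
 [  -0.     -0.27    0.96 -118.09]
 [   0.      0.      0.      1.  ]]
[637.37777639 -79.24657757 290.        ]
3.0333 [569.53604665 -86.38578715 408.11776351]
```

View pics/w1.png

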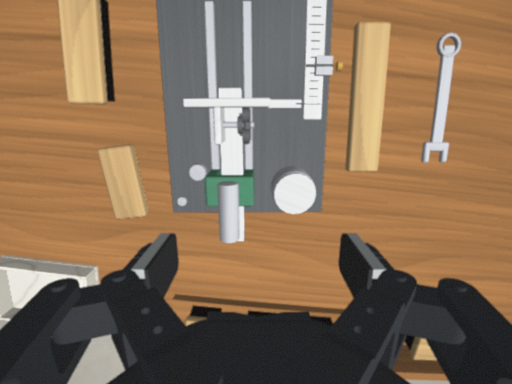

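Wrist view: the clip is at (322,65), the pointer arm tip at about (300,104), the leg ear at (222,127), the lever ear at (243,125) and the bridge at (230,188). Next is a closer look, with an enlarged crop.

Run:
```python
from h import *
z=np.load("w1.npz"); c={k:z[k] for k in("K","R","t")}; c["k1"]=float(z["k1"])
loc=lambda P:np.round([(P-O)@bx,(P-O)@by,P[2]],1)
for n,u,v,h in(("mark",316,66,24),("ptr",301,104,24),("crossL",183,103,70),("crossR",270,103,70),("legear",218,127,78),("lever",245,125,78),("baseR",323,212,12),("baseL",173,213,12)): print(n,loc(onplane(c,u,v,h)))
R=RT(); tcp=W(-30,30,150); ctrl.move_ptp(tcp,R); ctrl.hold(.3)
im,d,c=grab("wrist"); np.savez("w2.npz",im=im,d=d,**c)
cr=im[0:230,120:400]; save(cv2.resize(cr,None,fx=2.8,fy=2.6,interpolation=cv2.INTER_CUBIC)[:600,:790],"w2.png"); print(sensors.read_state()["t"])
```

```text
mark [-42.5  97.1  24. ]
ptr [ 5.7 79.1 24. ]
crossL [  6.1 -68.3  70. ]
crossR [ 6.4 35.2 70. ]
legear [ 34.  -26.4  78. ]
lever [31.7  5.6 78. ]
baseR [164.9 121.6  12. ]
baseL [ 166.6 -110.7   12. ]
4.1417
```

View pics/w2.png

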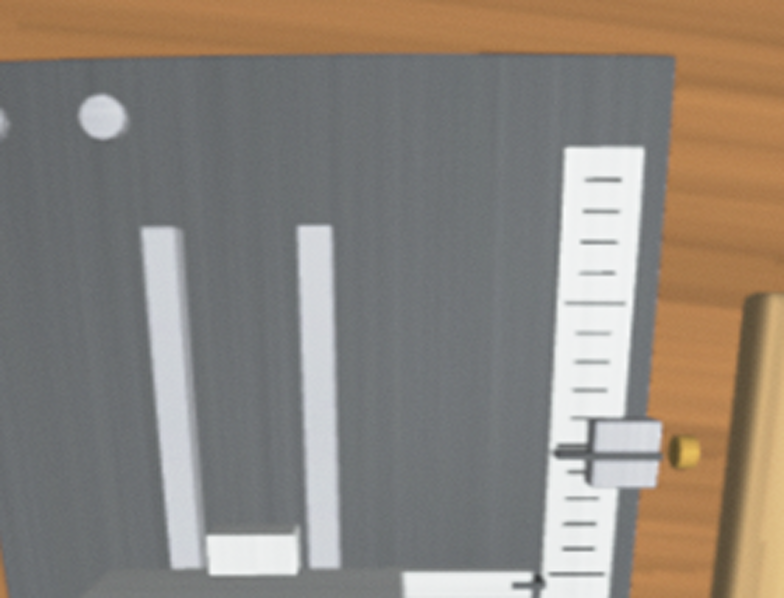

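The crop shows the ridge's inner end at (555,453), which is raw pixel (318.2,174.2). The pointer tip is at (543,580), raw (313.9,223). Next I'll locate the ears using depth.

Run:
```python
from h import *
def L(f):
    z=np.load(f); c={k:z[k] for k in("K","R","t")}; c["k1"]=float(z["k1"]); return z["im"],z["d"],c
im,d,c=L("w2.npz")
q=lambda u,v:(120+u/2.8,v/2.6)
a=onplane(c,*q(672,55),12); b=onplane(c,*q(10,62),12); e=(a-b)
print("yaw near edge",np.degrees(np.arctan2(-e[0],e[1])))
for s in ((142,228,170,568),(332,226,341,567),(674,57,628,598)):
    a=onplane(c,*q(*s[:2]),12);b=onplane(c,*q(*s[2:]),12);e=b-a;print("yaw",np.degrees(np.arctan2(e[1],e[0])))
loc=lambda P:np.round([(P-O)@bx,(P-O)@by,P[2]],1)
print("mark",loc(onplane(c,*q(555,453),24)),"ptr",loc(onplane(c,*q(543,580),24)))
im,d,c=L("w1.npz")
P=np.array([[*loc(atdepth(c,u,v,d[v,u])),u,v] for v in range(70,250) for u in range(160,320) if d[v,u]>0])
for lo,hi in((20,26),(66,73),(73,82),(82,90)):
    s=P[(P[:,2]>lo)&(P[:,2]<hi)&(P[:,0]<95)&(P[:,0]>-10)]
    print(lo,hi,len(s)); 
    for x in range(-10,95,6):
        t=s[(s[:,0]>=x)&(s[:,0]<x+6)]
        if len(t): print("  x",x,"y",np.round(np.sort(t[:,1])[::max(1,len(t)//8)]).tolist())
cr=im[80:180,170:310]; save(cv2.resize(cr,None,fx=5,fy=5,interpolation=cv2.INTER_CUBIC),"w1c.png")
```

```text
yaw near edge 6.358422330274613
yaw 5.87286454542699
yaw 6.388526424021098
yaw 6.254926906504689
mark [-43.5  84.3  24. ] ptr [ 4.8 83.  24. ]
20 26 709
  x -10 y [-45.0, -43.0, -41.0, -38.0, -36.0, 5.0, 8.0, 9.0, 12.0]
  x -4 y [-45.0, -44.0, -42.0, -41.0, -40.0, -38.0, -37.0, -36.0, 4.0, 6.0, 9.0, 12.0]
  x 2 y [64.0]
  x 8 y [-46.0, -44.0, -44.0, -43.0, -42.0, -41.0, 10.0, 12.0, 12.0]
  x 14 y [-45.0, -44.0, -43.0, -43.0, -42.0, -42.0, -40.0, -40.0, 12.0, 12.0]
  x 20 y [-45.0, -45.0, -44.0, -43.0, -42.0, -41.0, -40.0, 12.0, 12.0]
  x 26 y [-45.0, -45.0, -44.0, -44.0, -42.0, -42.0, -41.0, 11.0, 13.0]
  x 32 y [-46.0, -45.0, -45.0, -44.0, -44.0, -43.0, -43.0, -42.0, 11.0]
  x 38 y [-46.0, -44.0, -44.0, -43.0, -42.0, -41.0, -41.0, 11.0, 11.0, 13.0, 13.0]
  x 44 y [-45.0, -44.0, -43.0, -42.0, -40.0, -40.0, 11.0, 11.0, 13.0]
  x 50 y [-45.0, -44.0, -43.0, -42.0, -40.0, -1.0, -1.0, 11.0, 13.0]
  x 56 y [-45.0, -44.0, -42.0, -41.0, -36.0, -1.0, 6.0, 10.0, 11.0, 13.0]
  x 62 y [-45.0, -44.0, -41.0, -38.0, -35.0, 4.0, 7.0, 10.0, 13.0]
  x 68 y [-44.0, -42.0, -40.0, -38.0, -36.0, 6.0, 7.0,
[... 1024 characters left out ...]
31.0, -30.0, -27.0, -26.0, -24.0, 4.0, 7.0, 8.0, 10.0]
  x 32 y [-32.0, -30.0, -28.0, -26.0, -24.0, 3.0, 6.0, 8.0, 10.0]
  x 38 y [-31.0, -30.0, -29.0, -28.0, -27.0, -26.0, -25.0, -24.0, -24.0]
  x 44 y [-30.0, -30.0, -29.0, -28.0, -27.0, -26.0, -25.0, -24.0, -24.0]
  x 50 y [-31.0, -30.0, -28.0, -27.0, -26.0, -25.0, -24.0, 3.0, 7.0, 9.0, 10.0]
82 90 168
  x 8 y [4.0, 5.0, 6.0, 7.0, 7.0, 8.0, 10.0, 11.0]
  x 14 y [4.0, 4.0, 5.0, 6.0, 7.0, 8.0, 8.0, 10.0, 11.0]
  x 20 y [4.0, 5.0, 5.0, 6.0, 7.0, 8.0, 10.0, 11.0]
  x 26 y [5.0, 9.0]
  x 32 y [4.0, 5.0, 6.0, 9.0, 10.0]
  x 38 y [4.0, 4.0, 5.0, 6.0, 7.0, 8.0, 9.0, 10.0]
  x 44 y [3.0, 4.0, 5.0, 6.0, 7.0, 7.0, 8.0, 9.0, 10.0, 10.0]
  x 50 y [8.0]
```

View pics/w1c.png

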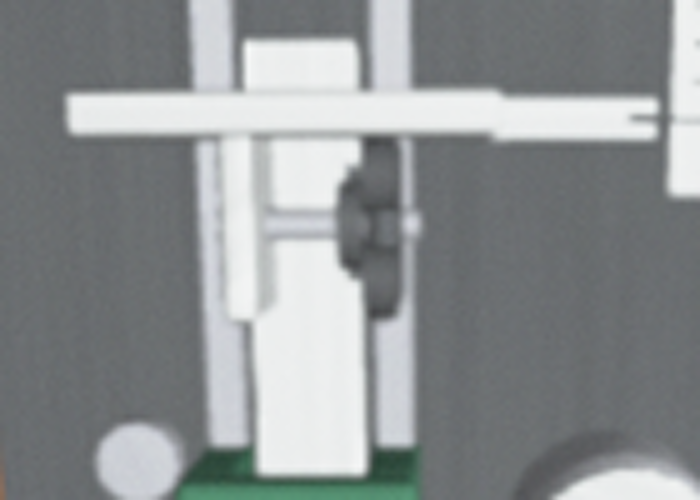

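The crop shows the leg ear on the left, the open lever on the right and a cross rod at (300,225) whose end protrudes at (415,225). In my plate frame:

| Item | Position (mm) |
|---|---|
| Leg ear outer face | y ≈ -32 |
| Lever outer face | y ≈ +11.5 |
| Grip point | ≈ (31, -17) |
| Plate face | x ≈ 9 |
| Draw needed | ≈ 48 |

I'll check the rod height, then descend.

```bash
cat >> h.py <<'E'
G=W(31,-17,0)            # grip point at draw 0 (world)
setyaw(np.radians(6.25))
def WG(x,y,z): return G+x*bx+y*by+z*bz   # relative to the initial grip point
def lg(P): return np.round([(P-G)@bx,(P-G)@by,P[2]],1)
E
python3 - <<'E'
from h import *
z=np.load("w1.npz"); d=z["d"]; c={k:z[k] for k in("K","R","t")}; c["k1"]=float(z["k1"])
for v in range(121,130,2): print(v,[tuple(lg(atdepth(c,u,v,d[v,u]))) for u in(228,232,250,252,253,254)])
ctrl.gripper_to(70)
R=RT(); ctrl.move_ptp(WG(-4,0,150),R); ctrl.hold(.2)
s=sensors.read_state(); print(lg(s["eef_pos"]),s["force"],s["grip_width"],s["t"])
im,d,c=grab("wrist"); np.savez("w3.npz",im=im,d=d,**c)
b,_,_=grab("side"); o=np.hstack([im[:,100:450],cv2.resize(b[180:320,230:390],(400,350))[:,:400][:384] if 0 else cv2.copyMakeBorder(cv2.resize(b[180:320,230:390],(438,384)),0,0,0,0,0)])
save(o,"w3.png")
E
```

```text
121 [(np.float64(-2.8), np.float64(-2.6), np.float64(28.1)), (np.float64(-2.8), np.float64(2.9), np.float64(28.6)), (np.float64(-3.4), np.float64(28.1), np.float64(59.7)), (np.float64(-2.5), np.float64(29.7), np.float64(20.1)), (np.float64(-2.3), np.float64(31.0), np.float64(12.3)), (np.float64(-2.3), np.float64(32.4), np.float64(12.5))]
123 [(np.float64(-0.9), np.float64(0.1), np.float64(54.0)), (np.float64(-0.9), np.float64(5.0), np.float64(52.4)), (np.float64(-1.0), np.float64(28.1), np.float64(60.9)), (np.float64(-0.8), np.float64(30.4), np.float64(54.3)), (np.float64(-0.7), np.float64(31.7), np.float64(53.7)), (np.float64(0.4), np.float64(32.4), np.float64(12.9))]
125 [(np.float64(1.5), np.float64(0.1), np.float64(54.7)), (np.float64(1.6), np.float64(5.0), np.float64(53.6)), (np.float64(1.4), np.float64(28.1), np.float64(61.0)), (np.float64(1.7), np.float64(30.4), np.float64(54.4)), (np.float64(1.7), np.float64(31.7), np.float64(55.2)), (np.float64(3.3), np.float64(32.4), np.float64(11.3))]
127 [(np.float64(4.1), np.float64(-0.3), np.float64(52.2)), (np.float64(4.1), np.float64(4.8), np.float64(52.2)), (np.float64(3.8), np.float64(28.1), np.float64(63.6)), (np.float64(4.2), np.float64(30.4), np.float64(53.0)), (np.float64(4.2), np.float64(31.6), np.float64(52.8)), (np.float64(6.0), np.float64(32.3), np.float64(11.7))]
129 [(np.float64(7.8), np.float64(-3.0), np.float64(27.4)), (np.float64(7.8), np.float64(2.6), np.float64(28.5)), (np.float64(6.2), np.float64(28.1), np.float64(63.9)), (np.float64(8.3), np.float64(29.7), np.float64(22.0)), (np.float64(8.8), np.float64(30.9), np.float64(11.9)), (np.float64(8.7), np.float64(32.3), np.float64(14.0))]
[ -5.    0.9 149.6] [-0.06637961 -0.58479386 -0.29526559] 70.12422524909604 5.05
```

View pics/w3.png

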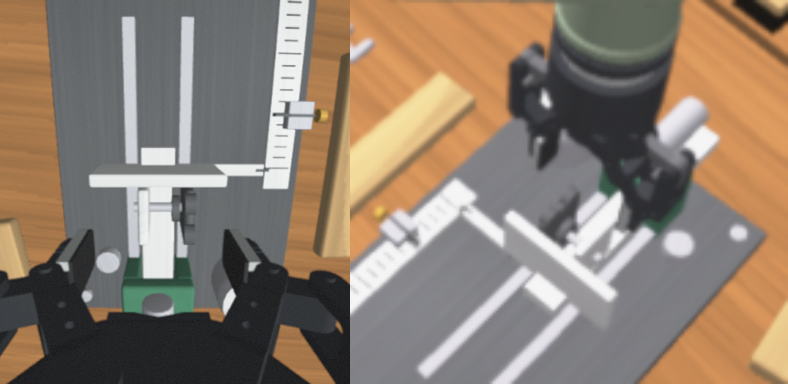

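The rod sits at z ≈ 48–54 near the grip x, and pokes out on both sides. I'll draw with the fingers low, then raise above the rod (tips at about 57) before pinching so the pads clear it. The jaws are centred over the ears.

```bash
cat >> h.py <<'E'
def st(tag):
    s=sensors.read_state(); print(tag,"t%.2f"%s["t"],lg(s["eef_pos"]),"F",[round(float(s["force"]@a),1) for a in(bx,by,bz)],"w%.1f"%s["grip_width"]); return s
E
python3 - <<'E'
from h import *
ctrl.gripper_to(66); st("pre")
print(ctrl.move_l(WG(2,-.8,68),RT(),vel=100,threshold=8)); s=st("down")
if abs(s["eef_pos"][2]-68)<4:
    print(ctrl.move_l(WG(-18,-.8,68),vel=25,threshold=4)); st("contact")
    ctrl.hold(.1); im,d,c=grab("wrist"); np.savez("w4.npz",im=im,d=d,**c); save(im,"w4.png")
E
```

```text
pre t5.37 [ -4.1   0.3 150.2] F [-0.5, 0.3, -0.1] w66.1
False
down t6.34 [ 2.6 -1.1 68.7] F [0.6, -0.7, 0.1] w66.3
True
contact t6.91 [-9.9 -0.8 68.3] F [4.3, 0.1, -0.2] w66.2
```

View pics/w4.png

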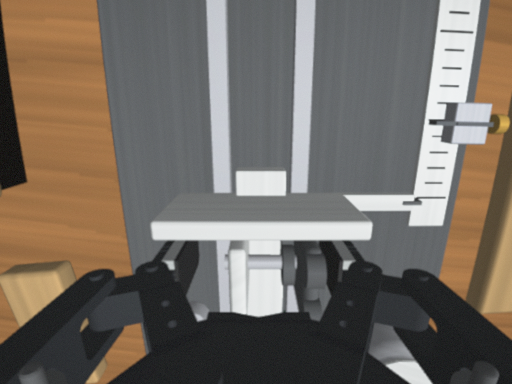

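The fingers are behind the plate, with the pointer tip at (421,203) and the ridge's inner end at (430,122), both in clear view. Next I draw about 42 mm, then measure.

Run:
```python
from h import *
z=np.load("w4.npz"); c={k:z[k] for k in("K","R","t")}; c["k1"]=float(z["k1"])
m,p=lg(onplane(c,430,122,24)),lg(onplane(c,421,203,24)); print("mark",m,"ptr",p,m-p)
print(ctrl.move_l(WG(-52,-.8,68),vel=30)); ctrl.hold(.2); st("drawn")
im,d,c=grab("wrist"); np.savez("w5.npz",im=im,d=d,**c)
save(np.hstack([cv2.resize(im[100:240,340:512],(516,420),interpolation=cv2.INTER_CUBIC),cv2.resize(im[150:340,130:380],(276,420))[:,:]]),"w5.png")
```

```text
mark [-74.3 100.   24. ] ptr [-24.1 102.5  24. ] [-50.2  -2.5   0. ]
False
drawn t8.78 [-50.8  -0.9  68.2] F [5.2, 0.5, -0.2] w66.0
```

View pics/w5.png

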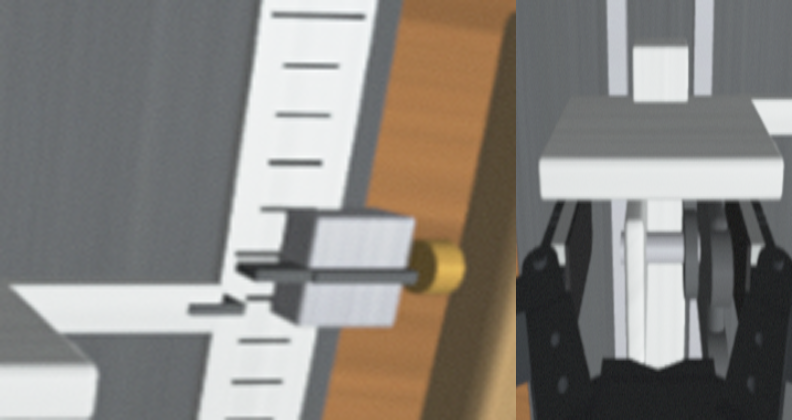

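Here the ridge's inner end is at crop (242,270) and the pointer tip at (243,307), so several millimetres remain. Both ears look untouched and the lever is still open. I'll close the gap, raise, and look again.

Run:
```python
from h import *
z=np.load("w5.npz"); c={k:z[k] for k in("K","R","t")}; c["k1"]=float(z["k1"])
q=lambda u,v:(340+u/3,100+v/3)
m,p=lg(onplane(c,*q(242,270),24)),lg(onplane(c,*q(243,307),24)); e=(m-p)[0]; print("mark",m,"ptr",p,e)
assert -10<e<-4
ctrl.move_l(WG(-52+e,-.8,68),vel=20); st("drawn")
ctrl.move_l(WG(-52+e,-.8,80),vel=25); ctrl.hold(.2); st("raised")
im,d,c=grab("wrist"); np.savez("w6.npz",im=im,d=d,**c)
save(np.hstack([cv2.resize(im[120:240,340:490],(600,480),interpolation=cv2.INTER_CUBIC),cv2.resize(im[150:390,140:370],(200,480))]),"w6.png")
```

```text
mark [-73.8 100.9  24. ] ptr [-65.7 102.5  24. ] -8.099999999999994
drawn t9.38 [-59.   -0.9  68.3] F [6.6, 1.4, -0.4] w65.9
raised t10.22 [-59.4  -0.6  79.7] F [5.5, 1.2, -2.5] w66.1
```

View pics/w6.png

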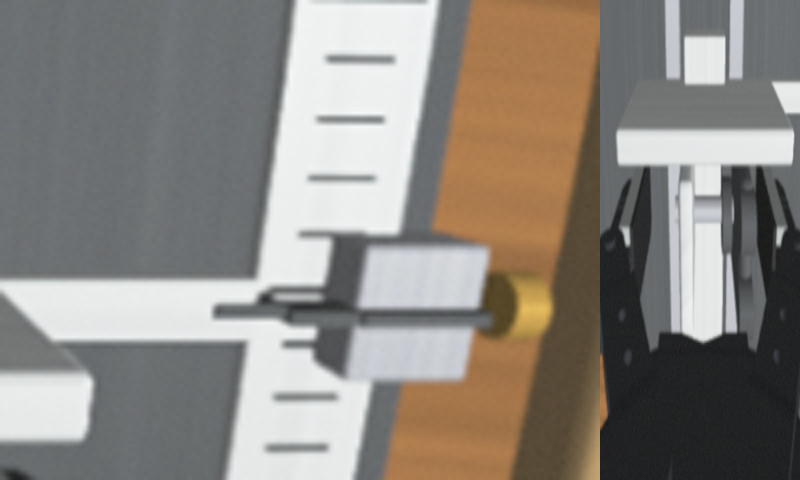

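The pointer blade is now at row ~311 (columns 215–260) and the ridge at row ~318 (290–490), so they are within about 1 mm. I'll read column profiles for accuracy.

Run:
```python
from h import *
z=np.load("w6.npz"); im=z["im"].astype(int).mean(2).astype(int)
print("cols",list(range(392,436,2)))
for v in range(188,208): print(v,im[v,392:436:2].tolist())
```

```text
cols [392, 394, 396, 398, 400, 402, 404, 406, 408, 410, 412, 414, 416, 418, 420, 422, 424, 426, 428, 430, 432, 434]
188 [111, 112, 114, 111, 113, 101, 176, 235, 236, 236, 235, 236, 233, 232, 227, 107, 83, 84, 82, 132, 210, 210]
189 [142, 140, 141, 141, 140, 136, 195, 235, 237, 237, 236, 236, 234, 234, 222, 95, 83, 83, 84, 141, 211, 210]
190 [209, 207, 208, 208, 210, 210, 225, 236, 232, 233, 233, 232, 229, 230, 212, 89, 81, 81, 86, 152, 212, 211]
191 [233, 232, 233, 232, 233, 232, 232, 220, 178, 172, 174, 175, 169, 172, 151, 81, 83, 84, 83, 159, 212, 208]
192 [235, 235, 236, 235, 235, 236, 224, 172, 109, 108, 108, 107, 105, 107, 89, 78, 83, 83, 87, 168, 211, 210]
193 [235, 236, 235, 236, 236, 235, 183, 100, 123, 152, 153, 151, 150, 150, 111, 82, 82, 83, 89, 176, 210, 209]
194 [236, 234, 234, 235, 235, 234, 146, 55, 126, 178, 182, 178, 177, 176, 130, 73, 77, 82, 93, 187, 211, 211]
195 [234, 212, 205, 206, 206, 201, 113, 61, 88, 113, 111, 110, 106, 111, 87, 59, 60, 74, 99, 194, 211, 211]
196 [230, 136, 130, 130, 129, 126, 100, 90, 92, 88, 65, 52, 52, 52, 52, 53, 56, 63, 97, 183, 197, 19
[... 518 characters left out ...]
100, 103, 100, 129, 127, 135, 138]
202 [231, 231, 231, 230, 231, 231, 234, 235, 235, 236, 231, 228, 228, 209, 92, 90, 86, 87, 152, 181, 182, 186]
203 [232, 231, 232, 233, 232, 232, 234, 234, 234, 234, 235, 233, 234, 213, 85, 81, 82, 86, 163, 205, 203, 205]
204 [224, 223, 223, 223, 222, 228, 234, 234, 234, 229, 221, 218, 217, 180, 82, 84, 82, 86, 171, 207, 208, 211]
205 [149, 150, 147, 148, 143, 212, 235, 234, 234, 196, 136, 132, 135, 112, 83, 84, 81, 93, 180, 206, 205, 209]
206 [108, 107, 108, 104, 102, 216, 234, 234, 235, 186, 126, 127, 126, 91, 84, 85, 83, 99, 187, 207, 204, 207]
207 [107, 110, 108, 103, 109, 219, 234, 234, 233, 220, 203, 201, 202, 128, 81, 83, 83, 104, 191, 203, 206, 210]
```

Run:
```python
from h import *
z=np.load("w6.npz"); save(cv2.resize(z["im"][180:212,388:440],None,fx=15,fy=15,interpolation=cv2.INTER_NEAREST),"w6z.png")
```

```text
(no output)
```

View pics/w6z.png

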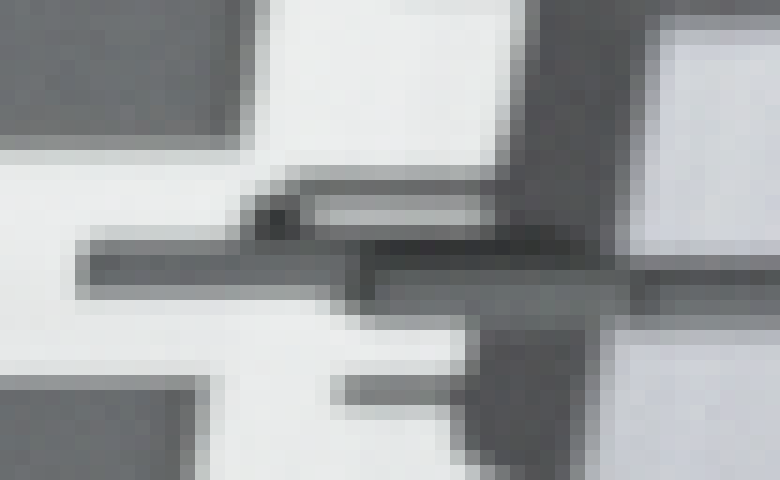

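The zoom shows the pointer's top surface centred at raw (402,197.3) and the ridge's at (415,199.3), so the leg is about 1 mm overdrawn. I'll ease back by the measured amount, then pinch.

```bash
cat >> h.py <<'E'
def gap(c,mp,pp):
    m,p=onplane(c,*mp,24),onplane(c,*pp,24); return (m-p)@bx
E
python3 - <<'E'
from h import *
z=np.load("w6.npz"); c={k:z[k] for k in("K","R","t")}; c["k1"]=float(z["k1"])
e=gap(c,(415,199.3),(402,197.3)); print("gap",e)
x=-60.1+e; assert abs(e)<2.5
ctrl.move_l(WG(x,-.8,80),vel=10); ctrl.hold(.2); st("eased")
ctrl.gripper_to(50,force=30); st("w50")
ctrl.gripper_to(20,force=40); ctrl.hold(.3); st("pinched"); print("xcmd",x)
im,d,c=grab("wrist"); np.savez("w7.npz",im=im,d=d,**c)
save(np.hstack([cv2.resize(im[180:220,385:445],(600,400),interpolation=cv2.INTER_NEAREST),cv2.resize(im[150:390,140:370],(200,400))]),"w7.png")
g=im.astype(int).mean(2).astype(int)
for v in range(190,206): print(v,g[v,392:436:2].tolist())
E
```

```text
gap 1.4515054595479353
eased t10.76 [-57.8  -0.6  79.7] F [7.1, 0.6, -2.3] w65.9
w50 t11.07 [-57.   -0.4  80.8] F [5.0, 2.1, 4.2] w50.2
pinched t11.68 [-56.4  -0.   81.5] F [5.9, 4.3, 5.9] w28.1
xcmd -58.64849454045206
190 [234, 236, 236, 235, 236, 232, 221, 100, 80, 80, 79, 82, 82, 76, 56, 59, 70, 91, 183, 208, 208, 210]
191 [236, 235, 236, 236, 236, 214, 181, 73, 51, 54, 60, 58, 61, 57, 56, 60, 62, 84, 158, 172, 171, 174]
192 [237, 237, 237, 237, 237, 154, 105, 51, 44, 53, 80, 83, 83, 81, 84, 84, 83, 86, 103, 105, 108, 109]
193 [231, 232, 234, 233, 231, 114, 53, 52, 47, 56, 101, 106, 106, 103, 103, 106, 107, 102, 87, 95, 102, 101]
194 [179, 179, 181, 179, 175, 94, 68, 71, 67, 71, 106, 108, 109, 109, 110, 110, 110, 111, 88, 103, 109, 109]
195 [120, 118, 121, 120, 119, 103, 102, 102, 107, 127, 137, 139, 137, 108, 106, 107, 106, 113, 111, 115, 122, 121]
196 [102, 105, 105, 106, 105, 107, 108, 108, 131, 203, 210, 210, 200, 107, 92, 92, 93, 134, 169, 154, 169, 168]
197 [109, 115, 113, 116, 114, 115, 117, 117, 150, 232, 233, 232, 225, 97, 83, 82, 84, 148, 204, 198, 205, 203]
198 [166, 16
[... 179 characters left out ...]
, 87, 165, 207, 206, 211, 209]
200 [231, 232, 233, 230, 233, 236, 236, 237, 203, 136, 128, 132, 124, 80, 82, 82, 88, 173, 207, 206, 209, 208]
201 [231, 231, 231, 232, 231, 233, 235, 234, 209, 151, 149, 152, 115, 80, 81, 81, 95, 181, 209, 205, 210, 207]
202 [230, 228, 230, 229, 231, 233, 234, 234, 232, 227, 225, 227, 161, 81, 84, 82, 98, 187, 207, 208, 208, 206]
203 [207, 205, 205, 201, 229, 233, 235, 233, 234, 234, 232, 234, 160, 80, 81, 82, 105, 189, 206, 208, 208, 206]
204 [135, 137, 133, 132, 220, 234, 234, 234, 234, 233, 232, 233, 173, 86, 81, 83, 110, 194, 206, 208, 208, 204]
205 [108, 106, 105, 105, 220, 234, 234, 233, 235, 232, 230, 233, 214, 130, 82, 81, 118, 195, 204, 205, 208, 204]
```

View pics/w7.png

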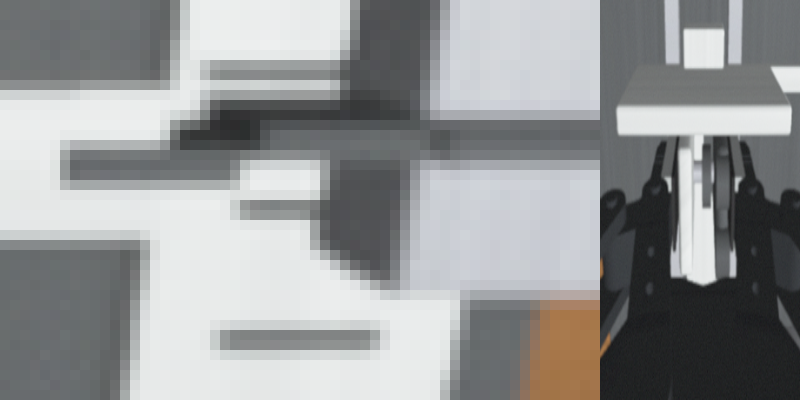

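The grip reads 28 mm, so both ears are pinched and the lever is home. Closing let the leg ease back: the pointer is now at (402,196.1) and the ridge at (415,193.8). I'll correct this while still pinching.

Run:
```python
from h import *
z=np.load("w7.npz"); c={k:z[k] for k in("K","R","t")}; c["k1"]=float(z["k1"])
e=gap(c,(415,193.76),(402,196.1)); print("gap",e); assert -3<e<0
s=st("now"); T=WG(-58.65+e,-.8,80)
ctrl.move_l(T,vel=8); ctrl.hold(.4); st("moved"); print("xcmd",-58.65+e)
im,d,c=grab("wrist"); np.savez("w8.npz",im=im,d=d,**c)
save(np.hstack([cv2.resize(im[180:220,385:445],(600,400),interpolation=cv2.INTER_NEAREST),cv2.resize(im[150:390,140:370],(200,400))]),"w8.png")
g=im.astype(int).mean(2).astype(int)
for v in range(188,204): print(v,g[v,392:432:2].tolist())
```

```text
gap -1.6357879955004129
now t11.73 [-56.4  -0.   81.5] F [6.3, 4.2, 6.9] w28.5
moved t12.49 [-58.   -0.   81.6] F [7.2, 3.8, 6.9] w28.2
xcmd -60.285787995500414
188 [152, 153, 154, 154, 151, 206, 225, 180, 178, 180, 177, 173, 175, 158, 81, 83, 80, 90, 172, 212]
189 [223, 225, 225, 226, 225, 229, 214, 118, 111, 111, 112, 110, 124, 110, 81, 83, 82, 90, 179, 212]
190 [235, 236, 235, 235, 236, 233, 219, 143, 139, 139, 135, 134, 166, 131, 81, 82, 81, 97, 190, 212]
191 [236, 235, 236, 235, 235, 212, 196, 149, 142, 146, 143, 139, 153, 118, 69, 76, 82, 103, 195, 211]
192 [236, 237, 237, 237, 236, 153, 114, 93, 91, 91, 91, 88, 92, 74, 58, 62, 75, 108, 199, 211]
193 [231, 232, 233, 233, 231, 117, 59, 55, 55, 55, 56, 54, 54, 50, 52, 55, 62, 101, 184, 196]
194 [180, 179, 179, 181, 175, 93, 68, 68, 66, 58, 67, 70, 71, 70, 71, 69, 71, 80, 111, 117]
195 [120, 118, 119, 118, 118, 103, 101, 102, 98, 69, 101, 103, 101, 102, 102, 102, 100, 100, 78, 89]
196 [100, 107, 105, 104, 107, 109, 108, 109, 102, 75, 108, 107, 110, 109, 111, 110, 109, 108, 87, 103]
197 [113, 116, 116, 115, 116, 117, 117, 117, 122, 111, 127, 128, 124, 107, 107, 108, 106, 111, 91, 109]
198 [165, 167, 168, 165, 167, 172, 172, 171, 184, 190, 188, 190, 175, 95, 96, 94, 97, 133, 135, 144]
199 [225, 225, 226, 226, 227, 230, 231, 230, 233, 232, 229, 230, 217, 83, 87, 87, 90, 161, 195, 196]
200 [232, 231, 231, 232, 233, 235, 235, 235, 236, 236, 233, 234, 208, 81, 83, 82, 91, 174, 210, 209]
201 [232, 232, 232, 232, 233, 234, 234, 235, 228, 224, 222, 221, 182, 82, 82, 83, 95, 182, 209, 209]
202 [229, 229, 230, 226, 232, 234, 235, 233, 190, 139, 136, 139, 109, 81, 83, 84, 100, 188, 207, 207]
203 [205, 205, 204, 184, 228, 234, 234, 233, 185, 147, 143, 149, 98, 81, 82, 82, 102, 191, 207, 206]
```

View pics/w8.png

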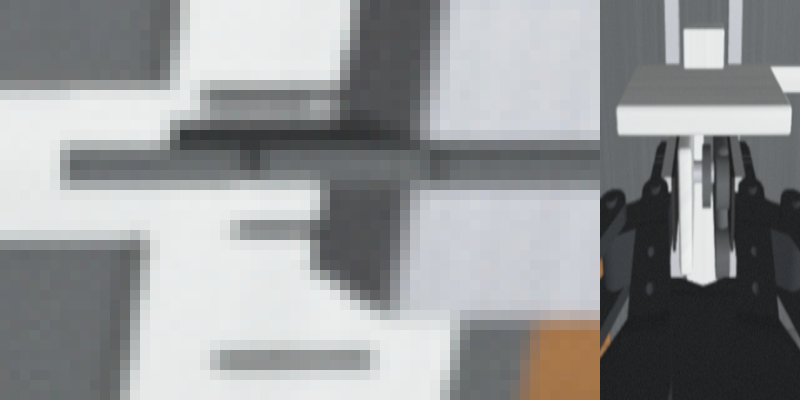

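The pointer and ridge edges now line up, and the leg moves rigidly with the gripper. I'll do one last numeric check of the ear spacing and the hold stability, then hand in.

Run:
```python
from h import *
ctrl.hold(.5); s=st("hold")
im,d,c=grab("wrist"); z=np.load("w8.npz")
print("pointer/ridge img change",np.abs(im[185:205,390:430].astype(int)-z["im"][185:205,390:430]).mean())
for v in range(232,262,6):
    P=[lg(atdepth(c,u,v,d[v,u])) for u in range(205,310) if d[v,u]>0]
    P=[p for p in P if 70<p[2]<90]; print(v,[(int(round(p[0])),float(p[1]),int(p[2])) for p in P][::2])
```

```text
hold t13.04 [-58.   -0.   81.5] F [6.4, 3.9, 6.6] w28.4
pointer/ridge img change 1.1729166666666666
232 [(-69, -20.7, 73), (-69, -19.9, 72), (-69, -18.7, 72), (-70, -17.6, 73), (-69, -16.7, 72), (-69, -15.7, 72), (-68, -14.9, 71), (-69, -13.8, 71), (-69, -12.8, 71), (-69, -11.7, 72), (-69, -10.7, 72), (-70, -9.6, 73), (-69, -8.7, 71), (-69, -7.7, 71), (-68, 8.6, 71), (-69, 9.5, 72), (-69, 10.6, 71), (-69, 11.5, 72), (-68, 12.7, 71), (-69, 13.7, 72), (-69, 14.6, 72), (-70, 15.5, 73), (-69, 16.6, 72), (-69, 17.7, 72), (-69, 18.6, 72), (-70, 19.5, 73)]
238 [(-65, -27.8, 71), (-65, -26.9, 71), (-65, -25.8, 71), (-65, -24.7, 71), (-65, -23.7, 71), (-66, -22.5, 72), (-70, -20.2, 80), (-69, -19.3, 79), (-69, -18.3, 80), (-69, -17.4, 79), (-69, -16.5, 79), (-69, -15.4, 80), (-69, -14.5, 80), (-68, -13.8, 77), (-68, -12.8, 77), (-68, -11.8, 77), (-68, -10.9, 77), (-69, -9.7, 79), (-68, -8.9, 77), (-68, -7.9, 77), (-67, -7.1, 75), (-68, 7.3, 76), (-68, 8.3, 76), (-68, 9.2, 77), (-68, 10.2, 77), (-68, 11.1, 77), (-68, 12.2, 76), (-68, 13.0, 78), (-68, 14.1, 77), (-69, 14.8, 79), (-69, 15.7, 79)
[... 867 characters left out ...]
23.4, 85), (-67, -14.7, 87), (-63, -14.7, 80), (-62, -14.0, 77), (-62, -13.0, 77), (-63, -11.8, 79), (-62, -11.0, 78), (-62, -10.0, 77), (-62, -9.0, 77), (-62, -8.0, 77), (-61, -7.1, 76), (-61, 6.9, 76), (-65, 7.3, 84), (-65, 8.3, 84), (-65, 9.2, 84), (-64, 10.3, 83), (-66, 11.0, 84), (-65, 12.0, 84), (-65, 13.1, 83), (-66, 13.8, 85), (-65, 21.9, 84), (-66, 22.7, 85)]
256 [(-63, -14.6, 85), (-58, -14.7, 76), (-58, -13.6, 77), (-59, -12.5, 78), (-59, -11.5, 78), (-59, -10.6, 78), (-59, -9.5, 79), (-59, -8.6, 78), (-59, -7.6, 78), (-55, -6.9, 71), (-63, 6.9, 85), (-63, 7.8, 85), (-63, 8.7, 85), (-63, 9.6, 86), (-62, 10.7, 84), (-63, 11.5, 85), (-63, 12.4, 85), (-62, 13.5, 84), (-64, 14.0, 88)]
```

```bash
python3 -c "
from h import *
ctrl.finish_job(); st('done')"
```

```text
the job is handed in; nothing more can be done
the job is handed in; nothing more can be done
```

The job is handed in, with the gripper still pinching both ears, the lever closed and the pointer at the mark. It took about 13 s of robot time.

- **Drawing:** I drew the leg about 50 mm with the open fingers against the cross plate. I did not touch the lever during the draw, and it still looked open. I then raised the fingers above the cross rod and pinched the ears at 40 N.
- **Slip while closing:** the leg eased back about 1.6 mm from the mark as the lever closed. I pulled it back while still pinching, so it was not exactly at the mark when the lever came home.
- **Last checks:**
  - **Pointer:** it lines up with the ridge to within about 0.3 mm by my reading of the image, and held steady over a 0.5 s hold.
  - **Lever:** depth puts the ears' inner faces about 14 mm apart, which matches fully closed.
  - **Disagreement:** the gripper reads 28.4 mm where the closed ears should give 30 mm. I take this as finger or pad flex.
- **Bystanders:** I never moved near the brushes, blanks, wrench, tin or nut, but I took no final picture of them.

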